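Raise the bakery's camera pole to its second stop and hold it on the yellow biscuits

TASK

Squeeze the blue release button on the orange grip of the telescopic camera pole, pull the grip straight up past the first stop to the second stop, so that both tubes are fully out, and turn it so that the camera points at the middle of the glass bowl of yellow biscuits. Finish while still gripping it there, fully extended, aimed and still, ready for the photo: the pole sinks back if let go. Leave the bowls, the tongs and the jam jar where they stand and do not touch the camera itself.

Things in the scene. Friction and masses are not known exactly. Their poses are not given: they have to be found in the camera images.
- grip: Orange block atop the camera pole, 34 (x) by 38 (y) by 50 mm tall; origin at its centre on the pole's vertical axis, 127 mm up when shut. x: level camera direction; z up. Blue release button (16 mm across, level with the origin, 6 mm proud) on its -y face; +y face plain. Taken from above across y (44 mm over the button), one finger pushes the button in. Rises and turns with the pole.
- release (a joint): Travel of the blue button, m: 0 out, 0.006 flush with the grip's face (end of travel 0.0065). A spring brings it back out; it needs 6 N to go flush. While it is out, a latch stops the shut pole from rising; pressed 4 mm or more it frees it. The pole turns freely whether pressed or not.
- upper (a joint): How far the upper (thin steel) tube with grip and camera is drawn out of the lower tube, m: 0 shut, 0.070 fully out: the first stop. It comes out first, at about 4 to 6 N.
- lower (a joint): How far the lower (aluminium) tube is drawn out of the black base tube, m: 0 shut, 0.070 fully out: the second stop. It follows when the upper tube is at its stop, at about 7 to 9 N; at the second stop the grip has risen 140 mm in all and goes no farther. Let go, both tubes sink back by their weight.
- swivel (a joint): Turn of the tubes, grip and camera about the pole's vertical axis, rad, anticlockwise from above; at 0 the camera looks along world +x (the foot never turns); range -1.7 to 1.7. Light friction (0.06 N m), stays where left.
- camera: Small black camera with a silver band, 96 mm wide, 30 mm deep, 54 mm tall, on a short bracket on the grip's +x side, lens away from the grip and tilted down; origin at its centre, 72 mm ahead of the pole's axis and 9 mm below the grip's origin. Its body keeps more than 45 mm ahead of the axis and its top is 22 mm above the grip's origin at most.
- pole: Foot of the camera pole, fixed to the counter: round dark steel plate 124 mm across, with the black base tube and a collar of 42 mm diameter reaching up to 99 mm. Origin at the middle of its underside.
- yellow_bowl_mid (a point): Middle of the glass bowl of yellow biscuits, on the bowl's axis, 55 mm above the counter.
- yellow_bowl: Glass bowl, 140 mm across the rim, 55 mm tall, heaped to 80 mm with yellow biscuits, loose; origin in the middle of its underside. It may stand at either of two places.
- brown_bowl: Same bowl with dark brown, white-cracked biscuits, loose; origin in the middle of its underside.
- swirl_bowl: Same bowl with tan round biscuits with a dark middle, loose; origin in the middle of its underside.
- tongs: Steel serving tongs, 200 mm long, 45 mm wide, 12 mm high, lying loose; origin under their middle, x along them.
- jam_jar: Jam jar with red lid, 68 mm across, 90 mm tall, loose; origin in the middle of its underside.
Not all that is in view belongs to the job. Of the things like the pole, leave any that is red; of the rest the larger one is meant. Leave any purple or red look-alike of the yellow_bowl alone.

How it is judged:
By the outcome, as a careful person would: the job done as asked, in the order asked, and still so for the second after the job is handed in, while the arm keeps its last pose, push and grip.
It also fails if it takes over 38 s, if anything falls off the work surface, if the arm or the gripper's body presses on something with over 40 N, if the wrist force passes 120 N, or if a joint passes its speed limit or range.

ROBOT

A 7-joint arm with a two-finger parallel gripper is mounted at the origin on the work surface. World frame = base frame: x ahead of the robot, y to its left, z up, the work surface at z = 0. Lengths are in m, angles in rad, forces in N, time in s.
With the tool pointing down it reaches from about 0.4 to 0.85 m from the base axis. Payload 4.4 kg.
Tool frame: the origin (TCP) lies at the very end of the fingers, on their centre line; the grasp point (between the pads) lies 19 mm behind it (grip_point_offset is the distance from the TCP to the grasp point, in m); z points along the fingers, y is the line along which they close (so a half turn about z gives the same grasp; the last joint's range is limited). The gripper opens to 94 mm and grips with 3 to 60 N. Pads are 16 mm wide; open, the fingers measure 119 mm over their backs; the gripper's body (75 mm by 177 mm) begins 78 mm behind the grasp point.
Start: joints at [-1.26, 0.628, 0.038, 1.517, -0.027, 0.996, -0.02], TCP at [0.239, 0.604, 0.205] pointing down, gripper open.
Joint ranges: [-3.06, 3.06], [-0.37, 2.12], [-1.25, 1.32], [0.18, 2.47], [-1.1, 4.24], [0.23, 1.98], [-2.94, 2.94]. Speed limits (rad/s): [2.57, 2.57, 3.14, 3.14, 3.14, 3.14, 3.14].

INTERFACE

Orientations are given as a rotation vector (axis times angle).
In Python, from bench import get_obs, capture, get_calibration, finish_job, grip_point_offset gives the robot as it stands.
- The arm moves only by the tool carry_out, never from a script. Its argument "increments" is a list of rows, each an object of numbers: "hand": the closure, from 0 (fully open) to 1 (shut); "x", "y", "z": the shift along the tool's x, y, z in cm; "spin": the turn about the tool's z in degrees. In form: [{"hand": .., "x": .., "y": .., "z": .., "spin": ..}, ...]. A call has 1 to 12 rows; each row is the pose to reach, as a shift and turn from the pose commanded when the call began, along the tool's axes at that moment; what a row does not reach only later rows make up. A row lasts 1/12 s, in which the tool goes at most 41.7 mm and 7.16 degrees, less where a joint would pass 70% of its speed; a pose out of reach is approached as far as the arm can. A call with a gripper value outside its range is refused whole. The fingers move at their own pace and stop on an object; the grip force is fixed at half the most. Time passes only in rows, so rows that repeat a pose let the fingers close. It gives the time, the measured TCP pose, the force, the opening and the grip force at its end, in the units of the state.
- get_obs(): the state, without advancing time (a new reading comes with each control period).
- capture(name): name is "scene" or "top" or "wrist"; returns the picture (384x512x3 uint8, red, green, blue); there is no depth.
- get_calibration(name): a dict with "fx", "fy", "cx", "cy" (pixels), "rvec" (rotation vector, rad) and "tvec" (3), from world to camera coordinates, as OpenCV has them; the wrist camera has in their place "T_tool_cam" (4x4, takes a point from camera to tool coordinates, whose origin is the TCP and whose axes are the flange's). Camera axes: x right, y down, z forward; pixel columns grow to the right and rows downward; lengths in m; the calibration is good to about 2 mm. A picture is of the moment at which its call begins: read the wrist's pose just before it. get_calibration takes no time and is no camera call.
- finish_job(): hands the job in; it is judged then, once.
The state is a dict: "time_s": time; "joints": joint angles; "qd": joint speeds; "tau": joint torques, N m; "tool_pos": TCP position; "tcp_rot": TCP orientation; "force": force on the tool from outside, world axes, zero at the start; "wrist_torque": the same for the moment, N m; "opening": finger opening in m; "grip_force": force on a finger pad.
Only numpy, scipy, OpenCV 4.12 (cv2) and the standard library are available. Lean on these libraries where they do the work, as an engineer would, in place of code of your own. Each camera call takes 0.05 s, during which the arm holds its last target. There are 200 camera calls.

## Working session

There is one attempt and no reset: what is moved stays moved. The work goes in short steps, Python scripts to look and compute and a tool call to move; the robot and the scene stay as the last step left them, time stands still between calls to the robot, and variables do not carry over. Pictures are saved under pics/ and viewed, at most 10 in all, crops included, and the job is handed in when it is done.

Besides the shell and the picture viewer there is one more tool, called after ">>>" by a JSON object that holds its "fn" and its "kwargs", one argument or row to a line. carry_out: Moves the arm, as the interface text tells. Its arguments: {"type":"object","properties":{"increments":{"type":"array"}},"required":["increments"]}

```bash
mkdir -p pics; cat > h.py <<'E'
import numpy as np,cv2
from bench import *
def ray(n,u,v):
    c=get_calibration(n)
    K=np.array([[c['fx'],0,c['cx']],[0,c['fy'],c['cy']],[0,0,1]])
    d=np.linalg.inv(K)@[u,v,1]
    if 'rvec' in c:
        R=cv2.Rodrigues(np.array(c['rvec'],float))[0]; t=np.array(c['tvec'],float).ravel()
        return -R.T@t, R.T@d
    o=get_obs(); R=cv2.Rodrigues(np.array(o['tcp_rot'],float))[0]; T=np.array(c['T_tool_cam'])
    return R@T[:3,3]+o['tool_pos'], R@T[:3,:3]@d
def onz(n,u,v,z):
    o,d=ray(n,u,v); return o+d*(z-o[2])/d[2]
def two(n1,p1,n2,p2):
    a,d=ray(n1,*p1); b,e=ray(n2,*p2)
    s=np.linalg.lstsq(np.c_[d,-e],b-a,rcond=None)[0]
    P,Q=a+d*s[0],b+e*s[1]; return (P+Q)/2,np.linalg.norm(P-Q)
def save(n,f):
    im=capture(n)[:,:,::-1].copy(); cv2.imwrite('pics/'+f,im); return im
E
python3 - <<'E'
from h import *
o=get_obs();print({k:np.round(v,3) for k,v in o.items()},grip_point_offset)
a=save('scene','scene0.png');b=save('top','top0.png')
for n in('scene','top'):print(ray(n,256,192))
E
```

```text
{'time_s': np.float64(0.0), 'joints': array([-1.26 ,  0.629,  0.038,  1.518, -0.027,  0.996, -0.02 ]), 'qd': array([-0.   , -0.   ,  0.   ,  0.   ,  0.001, -0.   , -0.001]), 'tau': array([ 0.0000e+00, -5.4972e+01,  1.1430e+00, -1.8664e+01, -5.2000e-02,
        2.3000e-02,  0.0000e+00]), 'tool_pos': array([0.239, 0.604, 0.205]), 'tcp_rot': array([-5.880e-01, -3.086e+00,  3.000e-03]), 'force': array([ 0.085, -0.681,  0.61 ]), 'wrist_torque': array([ 0.036, -0.   ,  0.025]), 'grip_force': np.float64(0.0), 'opening': np.float64(0.094)} 0.0188
(array([0.83801371, 0.36336789, 1.00613037]), array([-0.31939733, -0.42856833, -0.84519991]))
(array([ 0.2789163 , -0.10505418,  1.30231377]), array([ 0.17404625, -0.00790676, -0.98472596]))
```

View pics/scene0.png

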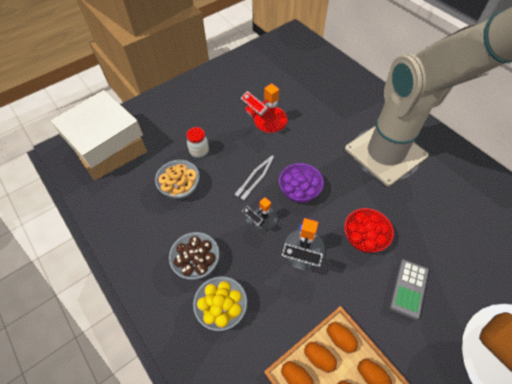

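View pics/top0.png

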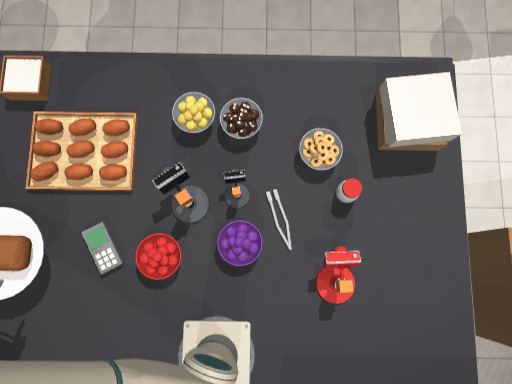

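The scene shows three poles, at these pixels (scene / top):
- Large orange-and-black pole: (310,230) / (185,198).
- Small orange-and-black pole: (265,205) / (236,192).
- Red pole: (270,100) / (343,285).

By the description I choose the large one. The yellow bowl is at (220,303) / (194,112); the purple and red bowls are decoys.

```bash
python3 - <<'E'
from h import *
a=cv2.imread('pics/scene0.png');b=cv2.imread('pics/top0.png')
def blob(im,lo,hi,box):
    x0,y0,x1,y1=box
    m=cv2.inRange(cv2.cvtColor(im,cv2.COLOR_BGR2HSV),lo,hi); k=np.zeros_like(m);k[y0:y1,x0:x1]=m[y0:y1,x0:x1]
    p=np.argwhere(k)[:,::-1]; return p.mean(0),len(p),cv2.minAreaRect(p.astype(np.float32))
og=((5,150,120),(18,255,255))
for n,im,box in(('scene',a,(290,210,330,250)),('top',b,(165,180,205,220))):
    print(n,blob(im,*og,box))
# bright top face
print('topface',blob(b,(5,150,200),(18,255,255),(165,180,205,220)),blob(a,(5,150,200),(18,255,255),(290,210,330,250)))
ye=((20,100,100),(35,255,255))
s,t=blob(a,*ye,(180,270,260,340)),blob(b,*ye,(165,85,220,140))
print('yellow',s,t,two('scene',s[0],'top',t[0]),onz('top',*t[0],.065),onz('scene',*s[0],.065))
for u,v,z in((185,198,.152),(190,204,0),(170,177,.14),(241,118,.05),(236,192,.1),(159,257,.05),(240,243,.05)):print(u,v,onz('top',u,v,z))
A=cv2.resize(a[190:280,260:350],None,fx=6,fy=6,interpolation=2);B=cv2.resize(b[80:230,140:260][70:],None,fx=4,fy=4,interpolation=2)
c=np.zeros((600,800,3),np.uint8);A=A[:540,:400+0] if 0 else cv2.resize(A,(400,400));c[:400,:400]=A
B=cv2.resize(b[150:230,140:220],(400,400),interpolation=2);c[:400,400:]=B;cv2.imwrite('pics/crop1.png',c[:400])
E
```

```text
scene (array([308.75555556, 228.31481481]), 270, ((308.6470947265625, 228.41180419921875), (15.037208557128906, 18.91777801513672), 14.03624439239502))
top (array([183.14754098, 197.32240437]), 183, ((183.23077392578125, 197.3461456298828), (14.144854545593262, 13.31280517578125), 56.30992889404297))
topface (array([182.39189189, 196.43243243]), 148, ((182.42306518554688, 196.38461303710938), (11.094003677368164, 13.035452842712402), 56.3099365234375)) (array([309.34857143, 225.64571429]), 175, ((309.1603698730469, 225.68869018554688), (14.422857284545898, 12.499811172485352), 15.945395469665527))
yellow (array([219.50900277, 303.9065097 ]), 1444, ((218.50003051757812, 304.0000305175781), (43.133514404296875, 45.961936950683594), 45.0)) (array([193.9209622 , 112.98396334]), 873, ((194.5, 113.0), (34.0, 33.0), 90.0)) (array([0.7619727 , 0.09166639, 0.04011938]), np.float64(5.1162175591782565e-06)) [0.75245245 0.08778685 0.065     ] [0.76392955 0.09866624 0.065     ]
185 198 [0.46167936 0.08990367 0.152     ]
190 204 [0.46631428 0.09858615 0.        ]
170 177 [0.52533317 0.13855542 0.14      ]
241 118 [ 0.74355216 -0.06324854  0.05      ]
236 192 [ 0.49053151 -0.05431588  0.1       ]
159 257 [0.29412626 0.17880584 0.05      ]
240 243 [ 0.3400875 -0.0679072  0.05     ]
```

View pics/crop1.png

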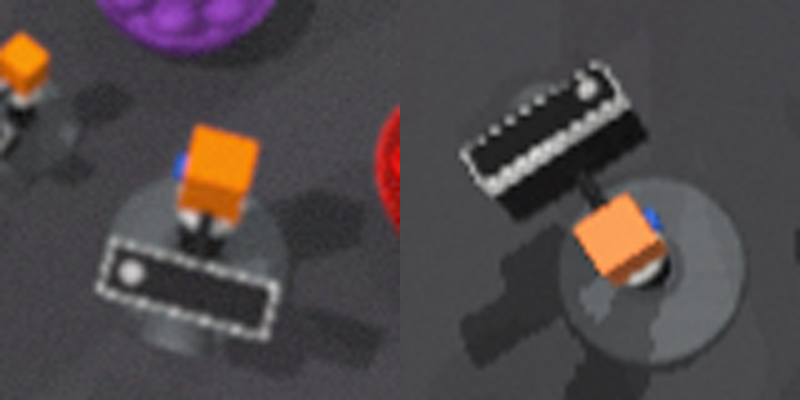

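The crop confirms the large orange grip, with its blue button on the lower-yaw side. The camera looks toward world yaw of about 35°, and the foot disc centre is near top pixel (190,204).

```bash
cat >> h.py <<'E'
def go(P,yaw=None):
    """shift in tool cm to reach P; yaw = wanted tool-y heading (deg, mod 180)"""
    o=get_obs();R=cv2.Rodrigues(np.array(o['tcp_rot'],float))[0]
    print('shift cm',np.round(100*R.T@(np.array(P)-o['tool_pos']),2))
    h=np.degrees(np.arctan2(R[1,1],R[0,1]));print('y heading',round(h,2),'tilt',np.round(R[:,2],4))
    if yaw is not None: print('spin',round(-((yaw-h+90)%180-90),2))
E
python3 - <<'E'
from h import *
print(onz('top',182.4,196.4,.152),onz('scene',309.3,225.6,.152),two('scene',(309.3,225.6),'top',(182.4,196.4)))
print(onz('top',190.4,204,.004),onz('scene',260+197/400*90,190+260/400*90,.004))
print('bowl',onz('top',193.8,112.5,.055),onz('scene',220.5,303.5,.055))
go([.466,.098,.26],125)
E
```

```text
[0.46623688 0.09758367 0.152     ] [0.46834102 0.09884016 0.152     ] (array([0.4668617 , 0.09799999, 0.14884788]), np.float64(0.00035612679099262487))
[0.46575748 0.09666546 0.004     ] [0.46690548 0.10066517 0.004     ]
bowl [0.75791973 0.08980073 0.055     ] [0.76050304 0.09656276 0.055     ]
shift cm [-39.73 -38.69  -5.47]
y heading 68.41 tilt [-6.0e-04 -1.5e-03 -1.0e+00]
spin -56.59
```

>>> {"fn": "carry_out", "kwargs": {
  "increments": [
    {"hand": 0,"z": -4},
    {"hand": 0,"x": -3.5,"y": -3,"z": -5.5,"spin": -5},
    {"hand": 0,"x": -6,"y": -5.5,"z": -5.5,"spin": -10},
    {"hand": 0,"x": -9,"y": -8.5,"z": -5.5,"spin": -15},
    {"hand": 0,"x": -12,"y": -11.5,"z": -5.5,"spin": -20},
    {"hand": 0,"x": -15,"y": -14.5,"z": -5.5,"spin": -25},
    {"hand": 0,"x": -18,"y": -17.5,"z": -5.5,"spin": -30},
    {"hand": 0,"x": -21,"y": -20.5,"z": -5.5,"spin": -35},
    {"hand": 0,"x": -24,"y": -23.5,"z": -5.5,"spin": -40},
    {"hand": 0,"x": -27,"y": -26,"z": -5.5,"spin": -45},
    {"hand": 0,"x": -30,"y": -29,"z": -5.5,"spin": -50},
    {"hand": 0,"x": -33,"y": -32,"z": -5.5,"spin": -56.5}
  ]
}}

```text
$.increments[0]: bad value
```

```bash
python3 - <<'E'
from h import *
o=get_obs();print(o['time_s'],o['tool_pos'],np.round(o['joints'],2));go([.466,.098,.26],125)
E
```

```text
0.1 [0.23891573 0.60388203 0.20468406] [-1.26  0.63  0.04  1.52 -0.03  1.   -0.02]
shift cm [-39.73 -38.69  -5.47]
y heading 68.41 tilt [-6.0e-04 -1.5e-03 -1.0e+00]
spin -56.59
```

All keys are needed in each row.

>>> {"fn": "carry_out", "kwargs": {
  "increments": [
    {"hand": 0,"x": 0,"y": 0,"z": -4,"spin": 0},
    {"hand": 0,"x": -3.5,"y": -3,"z": -5.5,"spin": -5},
    {"hand": 0,"x": -6,"y": -5.5,"z": -5.5,"spin": -10},
    {"hand": 0,"x": -9,"y": -8.5,"z": -5.5,"spin": -15},
    {"hand": 0,"x": -12,"y": -11.5,"z": -5.5,"spin": -20},
    {"hand": 0,"x": -15,"y": -14.5,"z": -5.5,"spin": -25},
    {"hand": 0,"x": -18,"y": -17.5,"z": -5.5,"spin": -30},
    {"hand": 0,"x": -21,"y": -20.5,"z": -5.5,"spin": -35},
    {"hand": 0,"x": -24,"y": -23.5,"z": -5.5,"spin": -40},
    {"hand": 0,"x": -27,"y": -26,"z": -5.5,"spin": -45},
    {"hand": 0,"x": -30,"y": -29,"z": -5.5,"spin": -50},
    {"hand": 0,"x": -33,"y": -32,"z": -5.5,"spin": -56.5}
  ]
}}

```text
time_s: 1.1
tool_pos: [0.4261, 0.1892, 0.2603]
tcp_rot: [0.935, -2.999, 0.001]
force: [1.5, -0.3, -0.4]
opening: 0.0942
grip_force: 0.0
```

```bash
python3 - <<'E'
from h import *
o=get_obs();print(o['time_s'],o['tool_pos'],np.round(o['joints'],2));go([.466,.098,.26],125)
E
```

```text
1.1 [0.4261122  0.18920205 0.26034775] [-0.39  0.3  -0.11  1.93  0.04  0.91  1.65]
shift cm [ 1.9  -9.77  0.04]
y heading 124.62 tilt [-2.e-04 -6.e-04 -1.e+00]
spin -0.38
```

>>> {"fn": "carry_out", "kwargs": {
  "increments": [
    {"hand": 0,"x": 1,"y": -4,"z": 0,"spin": 0},
    {"hand": 0,"x": 1.9,"y": -7.5,"z": 0,"spin": 0},
    {"hand": 0,"x": 1.9,"y": -9.8,"z": 0,"spin": 0},
    {"hand": 0,"x": 1.9,"y": -9.8,"z": 0,"spin": 0},
    {"hand": 0,"x": 1.9,"y": -9.8,"z": 0,"spin": 0}
  ]
}}

```text
time_s: 1.52
tool_pos: [0.4655, 0.0991, 0.2602]
tcp_rot: [0.924, -3.002, -0.0]
force: [-0.8, 0.6, -0.2]
opening: 0.0942
grip_force: 0.0
```

```bash
python3 - <<'E'
from h import *
o=get_obs();print(o['time_s'],o['tool_pos'])
w=save('wrist','w1.png');go([.466,.098,.26],125)
E
```

```text
1.5167 [0.46547791 0.09907587 0.26017609]
shift cm [ 0.06 -0.28  0.02]
y heading 124.39 tilt [-1.e-03  5.e-04 -1.e+00]
spin -0.61
```

View pics/w1.png

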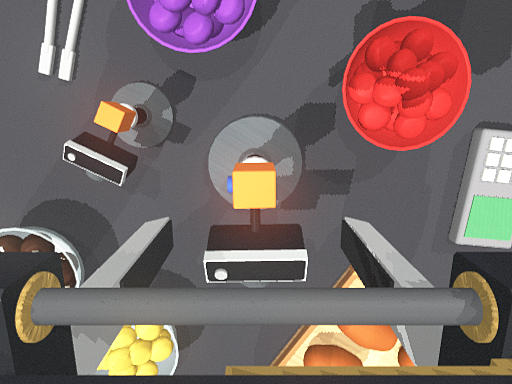

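The wrist view shows the grip at (255,186) with the button on its left at (230,185). The foot disc is at (255,162) and the camera band runs along row 262.

```bash
python3 - <<'E'
from h import *
w=cv2.imread('pics/w1.png');hsv=cv2.cvtColor(w,cv2.COLOR_BGR2HSV)
m=cv2.inRange(hsv,(5,130,120),(25,255,255));m[:150]=0;m[225:]=0;m[:,:220]=0;m[:,290:]=0
for v0 in (120,200,235):
    p=np.argwhere((m>0)&(hsv[:,:,2]>=v0))[:,::-1].astype(np.float32); print(v0,len(p),cv2.minAreaRect(p),p.min(0),p.max(0))
# left/right edges of grip by row
for r in range(160,214,4):
    c=np.where(m[r])[0]; print(r,(c.min(),c.max(),hsv[r,255].tolist()) if len(c) else None,end=' ')
print()
p=np.argwhere(m)[:,::-1].astype(np.float32)
# top-face: corners & yaw
for u in(233,275.5):
  for v in(165,186,207): print(u,v,onz('wrist',u,v,.152)[:2].round(4))
print('disc',onz('wrist',255,162,.004))
c=[onz('wrist',*q,.15-.002) for q in((206,262),(306,261))];d=c[1]-c[0];print('cam yaw',np.degrees(np.arctan2(d[1],d[0]))-90,np.linalg.norm(d))
o,d=ray('wrist',256,192);print(o,d)
# silver band lower/upper edges
g=cv2.cvtColor(w,cv2.COLOR_BGR2GRAY)
k=((hsv[:,:,1]<40)&(g>170)).astype(np.uint8);k[:240]=0;k[286:]=0;k[:,:195]=0;k[:,315:]=0
q=np.argwhere(k)[:,::-1].astype(np.float32);print(cv2.minAreaRect(q),cv2.boxPoints(cv2.minAreaRect(q)).round(1).tolist())
go([.466,.098,.26],125)
E
```

```text
120 1943 ((253.5, 185.0), (46.0, 43.0), 90.0) [232. 162.] [275. 208.]
200 1936 ((253.5, 185.5), (45.0, 43.0), 90.0) [232. 163.] [275. 208.]
235 1662 ((253.5, 185.5), (45.0, 43.0), 90.0) [232. 163.] [275. 208.]
160 None 164 (np.int64(236), np.int64(273), [10, 187, 225]) 168 (np.int64(234), np.int64(274), [11, 179, 226]) 172 (np.int64(232), np.int64(275), [24, 144, 255]) 176 (np.int64(232), np.int64(275), [24, 145, 255]) 180 (np.int64(233), np.int64(275), [24, 144, 255]) 184 (np.int64(233), np.int64(275), [24, 147, 255]) 188 (np.int64(233), np.int64(275), [24, 143, 255]) 192 (np.int64(233), np.int64(275), [24, 146, 255]) 196 (np.int64(233), np.int64(275), [24, 148, 255]) 200 (np.int64(233), np.int64(275), [24, 146, 255]) 204 (np.int64(233), np.int64(275), [24, 147, 255]) 208 (np.int64(234), np.int64(269), [10, 186, 247]) 212 None 
233 165 [0.4582 0.0731]
233 186 [0.4736 0.0833]
233 207 [0.4894 0.0938]
275.5 165 [0.4377 0.1031]
275.5 186 [0.4527 0.1137]
275.5 207 [0.4682 0.1247]
disc [0.4640363  0.09938007 0.004     ]
cam yaw 35.05587277238162 0.0929131171078696
[0.40922963 0.06344921 0.44024126] [ 0.19376149  0.13269116 -0.97203818]
((255.09994506835938, 265.59698486328125), (31.920578002929688, 104.0789566040039), 89.13194274902344) [[202.8000030517578, 250.39999389648438], [306.8999938964844, 248.89999389648438], [307.3999938964844, 280.79998779296875], [203.3000030517578, 282.29998779296875]]
shift cm [ 0.06 -0.28  0.02]
y heading 124.39 tilt [-1.e-03  5.e-04 -1.e+00]
spin -0.61
```

>>> {"fn": "carry_out", "kwargs": {
  "increments": [
    {"hand": 0,"x": 0,"y": 0,"z": 2,"spin": -0.4},
    {"hand": 0,"x": 0,"y": 0,"z": 4,"spin": -0.4},
    {"hand": 0,"x": 0,"y": 0,"z": 6,"spin": -0.4},
    {"hand": 0,"x": 0,"y": 0,"z": 8,"spin": -0.4},
    {"hand": 0,"x": 0,"y": 0,"z": 9,"spin": -0.4},
    {"hand": 0,"x": 0,"y": 0,"z": 9,"spin": -0.4},
    {"hand": 0,"x": 0,"y": 0,"z": 9,"spin": -0.4},
    {"hand": 0,"x": 0,"y": 0,"z": 9,"spin": -0.4}
  ]
}}

```text
time_s: 2.23
tool_pos: [0.4655, 0.1014, 0.1711]
tcp_rot: [-0.942, 2.996, 0.001]
force: [-0.0, -0.5, 0.3]
opening: 0.0942
grip_force: 0.0
```

```bash
python3 - <<'E'
from h import *
go([.4655,.099,.110],125)
E
```

```text
shift cm [ 0.15 -0.2   6.11]
y heading 124.91 tilt [ 9.e-04  7.e-04 -1.e+00]
spin -0.09
```

>>> {"fn": "carry_out", "kwargs": {
  "increments": [
    {"hand": 0,"x": 0.15,"y": -0.2,"z": 0,"spin": 0},
    {"hand": 0,"x": 0.15,"y": -0.2,"z": 2,"spin": 0},
    {"hand": 0,"x": 0.15,"y": -0.2,"z": 4,"spin": 0},
    {"hand": 0,"x": 0.15,"y": -0.2,"z": 5.5,"spin": 0},
    {"hand": 0,"x": 0.15,"y": -0.2,"z": 6.1,"spin": 0},
    {"hand": 0,"x": 0.15,"y": -0.2,"z": 6.1,"spin": 0},
    {"hand": 0,"x": 0.15,"y": -0.2,"z": 6.1,"spin": 0},
    {"hand": 0,"x": 0.15,"y": -0.2,"z": 6.1,"spin": 0}
  ]
}}

```text
time_s: 2.9
tool_pos: [0.4661, 0.0979, 0.1105]
tcp_rot: [-0.939, 2.996, -0.0]
force: [-0.6, 0.0, 0.3]
opening: 0.0939
grip_force: 0.0
```

```bash
python3 - <<'E'
from h import *
go([.4655,.099,.110],125)
o=get_obs();print(o['force'],o['time_s'])
w=save('wrist','w2.png')
E
```

```text
shift cm [-0.01  0.13  0.05]
y heading 124.81 tilt [ 1.9e-03  5.0e-04 -1.0e+00]
spin -0.19
[-0.60063653  0.01542168  0.32058955] 2.9
```

View pics/w2.png

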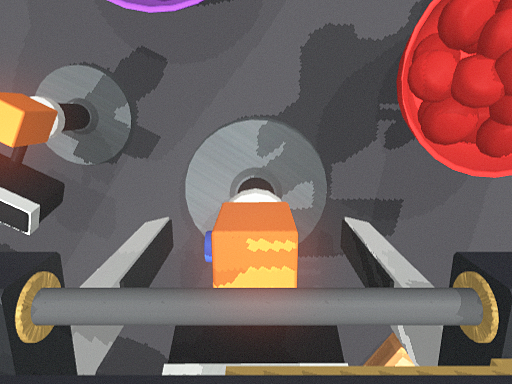

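The grip spans columns 213–298 and the fingers 172–343, so they are centred. Now I close.

>>> {"fn": "carry_out", "kwargs": {
  "increments": [
    {"hand": 1,"x": 0,"y": 0,"z": 0,"spin": 0},
    {"hand": 1,"x": 0,"y": 0,"z": 0,"spin": 0},
    {"hand": 1,"x": 0,"y": 0,"z": 0,"spin": 0},
    {"hand": 1,"x": 0,"y": 0,"z": 0,"spin": 0},
    {"hand": 1,"x": 0,"y": 0,"z": 0,"spin": 0},
    {"hand": 1,"x": 0,"y": 0,"z": 0,"spin": 0},
    {"hand": 1,"x": 0,"y": 0,"z": 0,"spin": 0},
    {"hand": 1,"x": 0,"y": 0,"z": 0,"spin": 0},
    {"hand": 1,"x": 0,"y": 0,"z": 0,"spin": 0},
    {"hand": 1,"x": 0,"y": 0,"z": 0,"spin": 0}
  ]
}}

```text
time_s: 3.78
tool_pos: [0.4658, 0.0969, 0.1095]
tcp_rot: [-0.938, 2.998, -0.001]
force: [1.6, -3.3, 0.7]
opening: 0.0382
grip_force: 30.0
```

```bash
python3 - <<'E'
from h import *
o=get_obs();print(o['opening'],o['grip_force'],o['force'],o['wrist_torque'],o['tool_pos'])
go([.4655,.099,.110],125)
E
```

```text
0.03819754475545129 29.97905306518078 [ 1.6004915  -3.26887577  0.73899121] [-0.78781869 -0.47591829 -0.028942  ] [0.46581631 0.0969004  0.10952035]
shift cm [-0.09  0.19 -0.05]
y heading 124.76 tilt [ 8.e-04 -7.e-04 -1.e+00]
spin -0.24
```

The button is flush (opening 38.2 mm). Now I pull up steadily.

>>> {"fn": "carry_out", "kwargs": {
  "increments": [
    {"hand": 1,"x": 0,"y": -0.1,"z": -0.4,"spin": 0},
    {"hand": 1,"x": 0,"y": -0.1,"z": -1,"spin": 0},
    {"hand": 1,"x": 0,"y": -0.1,"z": -1.6,"spin": 0},
    {"hand": 1,"x": 0,"y": -0.1,"z": -2.2,"spin": 0},
    {"hand": 1,"x": 0,"y": -0.1,"z": -2.8,"spin": 0},
    {"hand": 1,"x": 0,"y": -0.1,"z": -3.4,"spin": 0},
    {"hand": 1,"x": 0,"y": -0.1,"z": -4,"spin": 0},
    {"hand": 1,"x": 0,"y": -0.1,"z": -4.6,"spin": 0},
    {"hand": 1,"x": 0,"y": -0.1,"z": -5.2,"spin": 0},
    {"hand": 1,"x": 0,"y": -0.1,"z": -5.8,"spin": 0},
    {"hand": 1,"x": 0,"y": -0.1,"z": -6.2,"spin": 0},
    {"hand": 1,"x": 0,"y": -0.1,"z": -6.2,"spin": 0}
  ]
}}

```text
time_s: 4.78
tool_pos: [0.4658, 0.0969, 0.1723]
tcp_rot: [-0.94, 2.997, -0.0]
force: [1.8, -2.9, -2.8]
opening: 0.0378
grip_force: 30.0
```

>>> {"fn": "carry_out", "kwargs": {
  "increments": [
    {"hand": 1,"x": 0,"y": -0.1,"z": -0.4,"spin": 0},
    {"hand": 1,"x": 0,"y": -0.1,"z": -0.9,"spin": 0},
    {"hand": 1,"x": 0,"y": -0.1,"z": -1.5,"spin": 0},
    {"hand": 1,"x": 0,"y": -0.1,"z": -2.1,"spin": 0},
    {"hand": 1,"x": 0,"y": -0.1,"z": -2.8,"spin": 0},
    {"hand": 1,"x": 0,"y": -0.1,"z": -3.5,"spin": 0},
    {"hand": 1,"x": 0,"y": -0.1,"z": -4.2,"spin": 0},
    {"hand": 1,"x": 0,"y": -0.1,"z": -4.9,"spin": 0},
    {"hand": 1,"x": 0,"y": -0.1,"z": -5.6,"spin": 0},
    {"hand": 1,"x": 0,"y": -0.1,"z": -6.3,"spin": 0},
    {"hand": 1,"x": 0,"y": -0.1,"z": -7,"spin": 0},
    {"hand": 1,"x": 0,"y": -0.1,"z": -7,"spin": 0}
  ]
}}

```text
time_s: 5.78
tool_pos: [0.4661, 0.0964, 0.2428]
tcp_rot: [-0.94, 2.998, 0.001]
force: [-1.5, 2.9, -3.1]
opening: 0.0378
grip_force: 30.0
```

```bash
python3 - <<'E'
from h import *
o=get_obs();print(o['opening'],o['grip_force'],o['force'],o['wrist_torque'],o['tool_pos'])
go([.4655,.099,.2495],125)
E
```

```text
0.03780581791666836 29.978928565979004 [-1.53797414  2.87234272 -3.05734083] [ 0.79241873  0.34682959 -0.05328146] [0.46606716 0.0964253  0.24283663]
shift cm [-0.1   0.24 -0.67]
y heading 124.81 tilt [-1.e-04  6.e-04 -1.e+00]
spin -0.19
```

>>> {"fn": "carry_out", "kwargs": {
  "increments": [
    {"hand": 1,"x": 0,"y": 0,"z": -0.2,"spin": 0},
    {"hand": 1,"x": 0,"y": 0,"z": -0.4,"spin": 0},
    {"hand": 1,"x": 0,"y": 0,"z": -0.6,"spin": 0},
    {"hand": 1,"x": 0,"y": 0,"z": -0.7,"spin": 0},
    {"hand": 1,"x": 0,"y": 0,"z": -0.7,"spin": 0}
  ]
}}

```text
time_s: 6.2
tool_pos: [0.4661, 0.0964, 0.2485]
tcp_rot: [0.94, -2.997, -0.001]
force: [-0.8, 2.8, -4.0]
opening: 0.0379
grip_force: 30.0
```

```bash
python3 - <<'E'
from h import *
o=get_obs();print(o['opening'],o['force'],o['wrist_torque'],o['tool_pos'])
s=save('scene','s2.png');t=save('top','t2.png')
c=np.hstack([cv2.resize(s[170:290,240:360],(400,400),interpolation=2),cv2.resize(t[110:230,130:250],(400,400),interpolation=2)]);cv2.imwrite('pics/c2.png',c)
E
```

```text
0.03789985845288838 [-0.77745085  2.7951299  -3.99383409] [ 1.1995025   0.33867896 -0.04105315] [0.46611639 0.09635251 0.24849598]
```

View pics/c2.png

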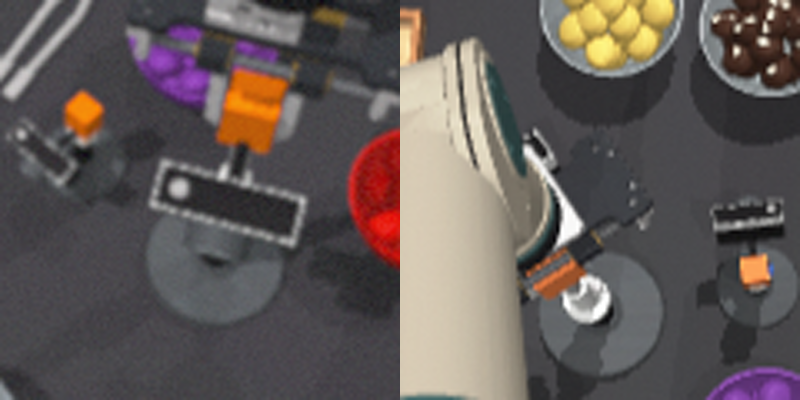

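The view shows the grip well raised, with the camera at crop (230,200). I continue gently until the stop shows in the force, and relax the side force.

>>> {"fn": "carry_out", "kwargs": {
  "increments": [
    {"hand": 1,"x": 0,"y": 0.1,"z": -0.1,"spin": 0},
    {"hand": 1,"x": 0,"y": 0.1,"z": -0.15,"spin": 0},
    {"hand": 1,"x": 0,"y": 0.1,"z": -0.2,"spin": 0},
    {"hand": 1,"x": 0,"y": 0.1,"z": -0.2,"spin": 0}
  ]
}}

```text
time_s: 6.63
tool_pos: [0.4658, 0.0965, 0.2498]
tcp_rot: [0.939, -2.997, 0.001]
force: [0.9, 2.3, -14.8]
opening: 0.0379
grip_force: 30.0
```

```bash
python3 - <<'E'
from h import *
o=get_obs();print(o['opening'],o['force'],o['wrist_torque'],o['tool_pos'])
E
```

```text
0.03790522497895351 [  0.88304917   2.31620339 -14.76871138] [ 0.82238757 -0.45856819  0.07258422] [0.46581642 0.09651546 0.24979092]
```

At the second stop (14.8 N, 140 mm rise). Next is the turn.

>>> {"fn": "carry_out", "kwargs": {
  "increments": [
    {"hand": 1,"x": 0,"y": 0,"z": 0,"spin": 2},
    {"hand": 1,"x": 0,"y": 0,"z": 0,"spin": 5},
    {"hand": 1,"x": 0,"y": 0,"z": 0,"spin": 9},
    {"hand": 1,"x": 0,"y": 0,"z": 0,"spin": 13},
    {"hand": 1,"x": 0,"y": 0,"z": 0,"spin": 17},
    {"hand": 1,"x": 0,"y": 0,"z": 0,"spin": 21},
    {"hand": 1,"x": 0,"y": 0,"z": 0,"spin": 25},
    {"hand": 1,"x": 0,"y": 0,"z": 0,"spin": 29},
    {"hand": 1,"x": 0,"y": 0,"z": 0,"spin": 32},
    {"hand": 1,"x": 0,"y": 0,"z": 0,"spin": 34},
    {"hand": 1,"x": 0,"y": 0,"z": 0,"spin": 35},
    {"hand": 1,"x": 0,"y": 0,"z": 0,"spin": 35}
  ]
}}

```text
time_s: 7.63
tool_pos: [0.4656, 0.0972, 0.2498]
tcp_rot: [-0.005, -3.141, -0.0]
force: [1.9, 3.8, -17.4]
opening: 0.038
grip_force: 30.0
```

```bash
python3 - <<'E'
from h import *
o=get_obs();print(o['opening'],o['force'],o['wrist_torque'],o['tool_pos']);go(o['tool_pos'],90)
w=save('wrist','w3.png')
a=cv2.imread('pics/scene0.png');b=cv2.imread('pics/top0.png')
c=np.zeros((580,800,3),np.uint8);c[:384,:512]=w;c[:280,515:795]=cv2.resize(a[270:340,185:255],(280,280),interpolation=2);c[290:570,515:795]=cv2.resize(b[80:150,160:230],(280,280),interpolation=2);cv2.imwrite('pics/c3.png',c)
E
```

```text
0.03795488419591259 [  1.94277958   3.77803708 -17.43121401] [ 1.25193755 -0.6199381  -0.01891157] [0.46557162 0.09717695 0.24979208]
shift cm [0. 0. 0.]
y heading 89.81 tilt [-8.e-04  1.e-04 -1.e+00]
spin -0.19
```

View pics/c3.png

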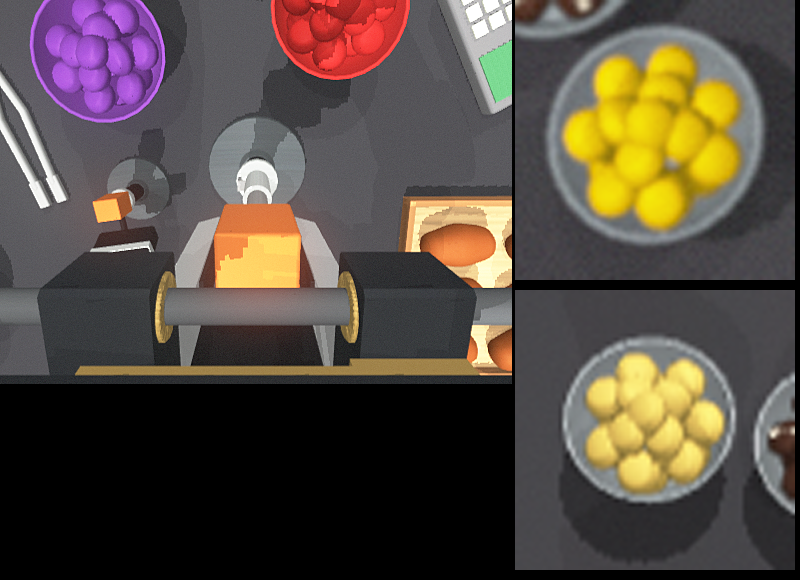

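The bowl rim centre is at scene (220,303.5) and top (193.5,112). Taking bowl and foot in the same view cancels the calibration bias: the top view gives −1.2° and the scene view −0.8°, so the target yaw is about −1.0°. The grip is at about −0.2° now.

>>> {"fn": "carry_out", "kwargs": {
  "increments": [
    {"hand": 1,"x": 0,"y": 0,"z": 0,"spin": 0.8},
    {"hand": 1,"x": 0,"y": 0,"z": 0,"spin": 0.8},
    {"hand": 1,"x": 0,"y": 0,"z": 0,"spin": 0.8},
    {"hand": 1,"x": 0,"y": 0,"z": 0,"spin": 0.8},
    {"hand": 1,"x": 0,"y": 0,"z": 0,"spin": 0.8},
    {"hand": 1,"x": 0,"y": 0,"z": 0,"spin": 0.8}
  ]
}}

```text
time_s: 8.18
tool_pos: [0.4655, 0.0971, 0.2499]
tcp_rot: [-0.027, -3.141, -0.0]
force: [2.5, 4.2, -22.9]
opening: 0.0376
grip_force: 30.0
```

```bash
python3 - <<'E'
from h import *
o=get_obs();print(o['opening'],o['force'],o['wrist_torque'],o['tool_pos'],abs(o['qd']).max());go(o['tool_pos'],89)
s=save('scene','s4.png');cv2.imwrite('pics/c4.png',cv2.resize(s[150:340,180:370],(600,600),interpolation=2))
E
```

```text
0.03759316086928091 [  2.52499087   4.16939838 -22.86960006] [ 1.5999085  -0.86679688 -0.06212206] [0.46548393 0.09709369 0.24989274] 0.0017459179540890155
shift cm [0. 0. 0.]
y heading 89.01 tilt [-9.e-04  3.e-04 -1.e+00]
spin 0.01
```

View pics/c4.png

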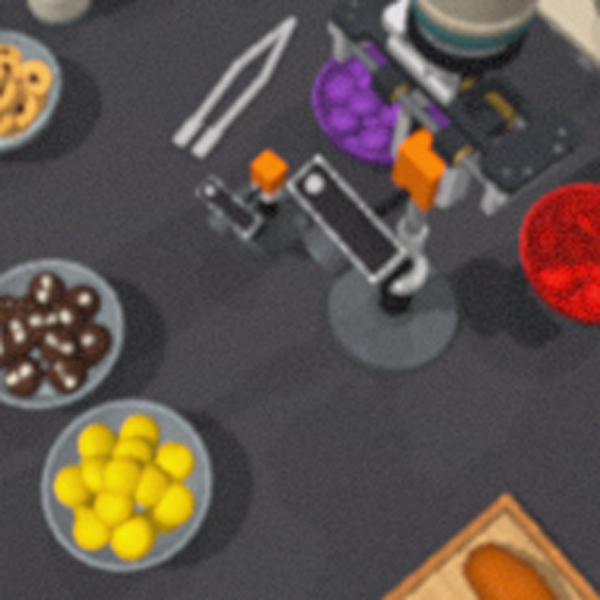

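The camera now faces the yellow bowl and nothing else has been disturbed. The upward pull is creeping up (23 N), so I ease the command slightly.

>>> {"fn": "carry_out", "kwargs": {
  "increments": [
    {"hand": 1,"x": 0,"y": 0,"z": 0.05,"spin": 0},
    {"hand": 1,"x": 0,"y": 0,"z": 0.05,"spin": 0},
    {"hand": 1,"x": 0,"y": 0,"z": 0.05,"spin": 0},
    {"hand": 1,"x": 0,"y": 0,"z": 0.05,"spin": 0},
    {"hand": 1,"x": 0,"y": 0,"z": 0.05,"spin": 0},
    {"hand": 1,"x": 0,"y": 0,"z": 0.05,"spin": 0}
  ]
}}

```text
time_s: 8.73
tool_pos: [0.4656, 0.097, 0.2499]
tcp_rot: [-0.027, -3.141, -0.0]
force: [1.3, 5.3, -19.9]
opening: 0.0376
grip_force: 30.0
```

>>> {"fn": "carry_out", "kwargs": {
  "increments": [
    {"hand": 1,"x": 0,"y": 0,"z": 0,"spin": 0},
    {"hand": 1,"x": 0,"y": 0,"z": 0,"spin": 0},
    {"hand": 1,"x": 0,"y": 0,"z": 0,"spin": 0},
    {"hand": 1,"x": 0,"y": 0,"z": 0,"spin": 0},
    {"hand": 1,"x": 0,"y": 0,"z": 0,"spin": 0},
    {"hand": 1,"x": 0,"y": 0,"z": 0,"spin": 0},
    {"hand": 1,"x": 0,"y": 0,"z": 0,"spin": 0},
    {"hand": 1,"x": 0,"y": 0,"z": 0,"spin": 0},
    {"hand": 1,"x": 0,"y": 0,"z": 0,"spin": 0},
    {"hand": 1,"x": 0,"y": 0,"z": 0,"spin": 0}
  ]
}}

```text
time_s: 9.57
tool_pos: [0.4656, 0.0971, 0.2499]
tcp_rot: [-0.027, -3.141, -0.0]
force: [1.4, 4.6, -19.9]
opening: 0.0381
grip_force: 30.0
```

```bash
python3 - <<'E'
from h import *
o=get_obs();print(o['force'],o['wrist_torque'],o['tool_pos']);go(o['tool_pos'],89)
f=lambda p:onz('scene',180+p[0]*190/600,150+p[1]*190/600,.283)
for a,b in(((318,157),(412,250)),((288,183),(375,280))):
    d=f(b)-f(a);print(np.linalg.norm(d),np.degrees(np.arctan2(d[1],d[0]))-90)
E
```

```text
[  1.396105     4.56678825 -19.87177044] [ 1.65794251 -0.56040814 -0.09402725] [0.46558007 0.09709426 0.24985261]
shift cm [0. 0. 0.]
y heading 89.01 tilt [-5.e-04  3.e-04 -1.e+00]
spin 0.01
0.09891166613771556 2.0059196974758606
0.09674488582769837 -0.526079194923625
```

Everything is steady at the stop, held, and aimed.

```bash
python3 -c "
from bench import *
print(finish_job())"
```

```text
the job is handed in; nothing more can be done
None
```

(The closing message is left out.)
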